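# Put dapping punches and rings away in the tooling case

## Task

Take the emery stick off the lid of the grey tooling case and lay it flat on the bench, then raise the lid gently until it rests back on its stop. Put the punches and steel rings that lie loose to the left and right of the case away in it, every punch in the compartment that already holds a punch and every ring in the one that already holds a ring. Then lower the lid gently until it is fully shut; the other tools and the odds and ends along the back of the bench stay where they are.

Things in the scene. Friction and masses are not known exactly. Their poses are not given: they have to be found in the camera images.
- case: grey sheet-steel tooling case fixed to the bench, 170 (x) x 280 (y) mm, body 56 mm high. Origin: centre of its underside; x axis from the front (handle side) to the hinge side, y along its width. Walls 3 mm; felt floor 10 mm above the bench; a 3 mm divider across its depth at y = 0, 50 mm high, parts it into two compartments, each 164 x 135 mm inside. The shut lid's flat top is 69 mm above the bench
- case_lid (a joint): the lid's hinge, in rad: 0 shut, 1.75 open and resting back on its stop (about 10 degrees past upright, where it stays by its own weight). The lid weighs about 0.4 kg, the hinge has a little damping; let go between, the lid falls and bangs
- lid_hinge (a point): middle of the hinge line, on the case's far rim, 85 mm behind the case's origin and 56 mm up; the line runs along the case's y axis
- lid_handle (a point): middle of the lid's bar handle, a round steel bar 10 mm thick and 110 mm long parallel to the hinge, 38 mm clear in front of the lid's front edge to the bar's centre line, held at its two ends; shut, it is 63 mm above the bench and 208 mm from the hinge line. It moves and turns with the lid
- emery_mid (a point): emery stick: flat wooden stick 22 x 160 x 8 mm (length along y), at first lying on the shut lid. The point is its centre, half-way up. The bench top (height 0, from 0.29 m before the robot on) is free before the case, left of the hammer's head
- punch_in_mid (a point): dapping punch: plain round metal rod, 95 mm long and 13 mm thick, lying flat. The point is its centre, half-way up; its length runs along the y axis; already in its compartment of the case
- ring_in_mid (a point): steel ring, 56 mm outside, 18 mm high, with a wide hole, lying flat. The point is its centre, half-way up, z axis up; already in its compartment of the case
- punch_a_mid (a point): dapping punch: plain round metal rod, 105 mm long and 10 mm thick, lying flat. The point is its centre, half-way up; its length runs along the y axis. To be put away; absent in some starts
- punch_b_mid (a point): dapping punch: plain round metal rod, 95 mm long and 13 mm thick, lying flat. The point is its centre, half-way up; its length runs along the y axis. To be put away; absent in some starts
- punch_c_mid (a point): dapping punch: plain round metal rod, 110 mm long and 9 mm thick, lying flat. The point is its centre, half-way up; its length runs along the y axis. To be put away; absent in some starts
- ring_a_mid (a point): steel ring, 56 mm outside, 18 mm high, with a wide hole, lying flat. The point is its centre, half-way up, z axis up. To be put away; absent in some starts
- ring_b_mid (a point): steel ring, 42 mm outside, 15 mm high, with a wide hole, lying flat. The point is its centre, half-way up, z axis up. To be put away; absent in some starts
- ring_c_mid (a point): steel ring, 42 mm outside, 15 mm high, with a wide hole, lying flat. The point is its centre, half-way up, z axis up. To be put away; absent in some starts
- hammer: ball-pein hammer, 320 mm, lying at the front edge of the bench, its head to the left; bystander. Origin: centre of its underside
- vee: small steel vee block, 44 x 48 x 34 mm, behind the case on the left; bystander. Origin: centre of its underside. Farther left, from y = 0.40 m on, stand a ring roller and its tray; right, from y = -0.28 m on at x = 0.43 to 0.50 m, the jaw of a lever shear, 0.15 m high
Mind the look-alikes: they are no part of the job. What is shaped like the part that bears ring_c_mid but blue or yellow is not meant.

How it is judged:
By the outcome, as a careful person would: the job done as asked, in the order asked, and still so for the second after the job is handed in, with the robot touching nothing.
Of punch_a, punch_b, punch_c, ring_a, ring_b, ring_c only 4 to 6 are there at a start; the rules pass over those that are not, and their reading is None.
At some moment in a run one of ring_a, ring_b, ring_c may be knocked a few centimetres aside while the robot is not near it.
It also fails if it takes over 210 s, if anything falls off the work surface, if the arm or the gripper's body presses on something with over 40 N, if the wrist force passes 120 N, or if a joint passes its speed limit or range.

## Robot

A 6-joint arm with a two-finger parallel gripper is mounted at the origin on a cart in front of the work surface, level with it; the furniture and walls round the work are solid. World frame = base frame: x ahead of the robot, y to its left, z up, the work surface at z = 0. Lengths are in m, angles in rad, forces in N, time in s.
With the tool pointing down it reaches from about 0.325 to 1 m from the base axis. Payload 5.1 kg.
Tool frame: the origin (TCP) lies midway between the tips of the shut fingers; the grasp point (between the pads) lies 19 mm behind it; z points along the fingers, y is the line along which they close (so a half turn about z gives the same grasp; the last joint's range is limited). The gripper opens to 85 mm and grips with 20 to 120 N. Pads are 22 mm wide; open, the fingers measure 114 mm over their backs; the gripper's body (76 mm by 85 mm) begins 54 mm behind the grasp point. The pads swing forward as they close: fully open they stand 13 mm farther back than shut.
Start: joints at [-1.229, 0.124, 1.65, -0, 1.367, -0.083], TCP at [0.268, -0.592, 0.231] pointing down, gripper open.
Joint ranges: [-2.61, 2.61], [-1.02, 2.33], [0.03, 2.71], [-1.35, 4.49], [0.32, 2.68], [-2.91, 2.91]. Speed limits (rad/s): [2.57, 2.57, 3.14, 3.14, 3.14, 3.14].

## Interface

Orientations are given as a unit quaternion [w, x, y, z].
In Python, from workcell import bot, cams, workorder, nets gives the robot as it stands.
- The arm moves only by the tool arm_command, never from a script. Its argument "moves" is one flat list of numbers, 5 for each row, row after row: the finger opening in mm, from 0 to 85.4, then the shift along the tool's x, y, z in mm, then the turn about the tool's z in rad. In form: [grip, tx, ty, tz, turn, grip, tx, ty, tz, turn, ...]. A call has 1 to 12 rows; each row shifts and turns the commanded pose from where the row before left it, along the tool's axes as they then stand; what a row does not reach is not made up. A row lasts 1/10 s, in which the tool goes at most 50 mm and 8.59 degrees, less where a joint would pass 70% of its speed; a pose out of reach is approached as far as the arm can. A call is refused whole if a number of a shift passes 50 or a number of a turn 0.15, either way. A call with a gripper value outside its range is refused whole. The fingers move at their own pace and stop on an object; "squeeze" is the grip in N (left out, the last holds). Time passes only in rows, so rows that do not move let the fingers close. It gives the time, the measured TCP pose, the force, the opening and the grip force at its end, in the units of the state.
- bot.sense(): the state, without advancing time (a new reading comes with each control period).
- cams.camera(name): name is "side" or "top"; returns a dict with "img" (420x560x3 uint8, red, green, blue), "mtx" (3x3 intrinsics, pixels), "world_from_camera" (4x4, takes a point from camera to world coordinates). Camera axes: x right, y down, z forward; pixel columns grow to the right and rows downward; lengths in m; the calibration is good to about 2 mm. A picture is of the moment at which its call begins. There is no depth.
- workorder.close_job(): hands the job in; it is judged then, once.
Trained networks look in the newest picture that a camera, given by its name, has taken for a name from the list of things; names that differ only in an ending like _2 or _b are one class to them, and where a whole thing is asked for, a point or a joint stands for the part that bears it (a point fixed in the world has none). Each returns a list of dicts, best first, with "score" (0 to 1); they miss things now and then, are a little off and sometimes report something else, mostly with a low value. They report only what shows in the picture. A call takes as long as a camera call. They do not tell look-alikes from the thing itself.
- nets.look_for(target, camera): "location" ([x, y, z] in m, in world coordinates, good to about 4 mm: the middle of the surface that is visible of it).
- nets.trace(target, camera): "pixels" (420x560 bool, what is visible of it).
The state is a dict: "time_s": time; "joint_positions": joint angles; "qvel": joint speeds; "effort": joint torques, N m; "position": TCP position; "tool_rot": TCP orientation; "contact_force": force on the tool from outside, world axes, zero at the start; "moment": the same for the moment, N m; "grip_width": finger opening in m; "grip_force": force on a finger pad.
Only numpy, scipy, OpenCV 4.12 (cv2) and the standard library are available. Lean on these libraries where they do the work, as an engineer would, in place of code of your own. Each camera call takes 0.05 s, during which the arm holds its last target. There are 200 camera calls.

## Working session

There is one attempt and no reset: what is moved stays moved. The work goes in short steps, Python scripts to look and compute and a tool call to move; the robot and the scene stay as the last step left them, time stands still between calls to the robot, and variables do not carry over. Pictures are saved under pics/ and viewed, at most 14 in all, crops included, and the job is handed in when it is done.

Besides the shell and the picture viewer there is one more tool, called after "Call:" by a JSON object that holds its "op" and its "data", one argument or row to a line. arm_command: Moves the arm, as the interface text tells. Its arguments: {"type":"object","properties":{"moves":{"type":"array"},"squeeze":{"type":"number"}},"required":["moves"]}

```bash
mkdir -p pics; ls; python3 - <<'E'
from workcell import bot,cams,nets
import cv2,numpy as np
s=bot.sense();print({k:np.round(v,3) for k,v in s.items()})
for c in("top","side"):
    d=cams.camera(c);cv2.imwrite(f"pics/{c}0.png",d["img"][:,:,::-1])
    print(c,np.round(d["mtx"],1).tolist(),np.round(d["world_from_camera"],3).tolist())
    for t in["case","emery_mid","lid_handle","punch_a_mid","ring_a_mid","hammer","vee"]:
        print(t,[(np.round(r["location"],3).tolist(),round(r["score"],2)) for r in nets.look_for(t,c)])
E
```

```text
pics
{'time_s': np.float64(0.0), 'joint_positions': array([-1.229,  0.125,  1.652,  0.   ,  1.367, -0.083]), 'qvel': array([ 0.001, -0.   , -0.001,  0.002, -0.001, -0.001]), 'effort': array([ 3.0000e-03, -4.2361e+01, -3.6545e+01,  0.0000e+00,  7.0000e-03,
        0.0000e+00]), 'position': array([ 0.268, -0.592,  0.23 ]), 'tool_rot': array([-0.001,  0.978,  0.211, -0.   ]), 'contact_force': array([-0.362,  1.972,  0.064]), 'moment': array([0.017, 0.021, 0.018]), 'grip_force': np.float64(0.0), 'grip_width': np.float64(0.085)}
top [[432.7, 0.0, 284.1], [0.0, 432.7, 209.6], [0.0, 0.0, 1.0]] [[0.026, -0.996, 0.089, 0.433], [-1.0, -0.025, 0.01, 0.026], [-0.007, -0.09, -0.996, 1.239], [0.0, 0.0, 0.0, 1.0]]
case [([0.574, 0.009, 0.069], 0.6)]
emery_mid [([0.602, -0.016, 0.076], 0.79)]
lid_handle [([0.572, 0.007, 0.066], 0.68)]
punch_a_mid [([0.542, 0.262, 0.008], 0.53), ([0.575, 0.007, 0.066], 0.39)]
ring_a_mid []
hammer [([0.346, -0.169, 0.022], 0.74)]
vee [([0.735, 0.184, 0.029], 0.77)]
side [[461.6, 0.0, 287.3], [0.0, 461.6, 206.4], [0.0, 0.0, 1.0]] [[-0.948, -0.164, 0.271, 0.223], [-0.317, 0.521, -0.792, 0.94], [-0.011, -0.837, -0.546, 0.685], [0.0, 0.0, 0.0, 1.0]]
case [([0.561, 0.073, 0.069], 0.78)]
emery_mid [([0.596, -0.005, 0.077], 0.86)]
lid_handle [([0.571, 0.041, 0.064], 0.85)]
punch_a_mid [([0.545, 0.324, 0.014], 0.56), ([0.544, 0.261, 0.009], 0.45)]
ring_a_mid []
hammer [([0.352, -0.088, 0.023], 0.67)]
vee [([0.734, 0.196, 0.021], 0.65)]
```

View pics/top0.png

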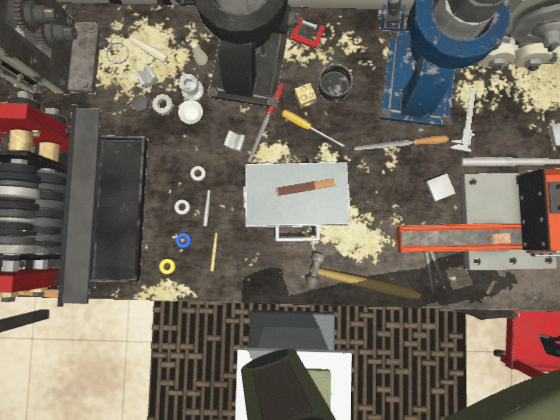

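View pics/side0.png

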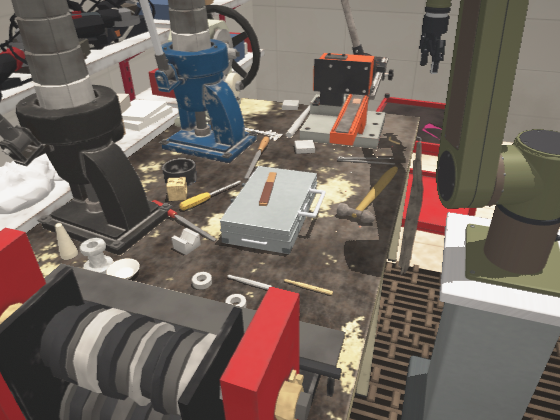

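```bash
python3 - <<'E'
import cv2,numpy as np
a=cv2.imread("pics/top0.png")
l=cv2.resize(a[150:285,145:245],None,fx=4,fy=4,interpolation=cv2.INTER_CUBIC)
r=cv2.resize(a[165:300,390:490],None,fx=4,fy=4,interpolation=cv2.INTER_CUBIC)
cv2.imwrite("pics/crop1.png",np.hstack([l,r])[:, :800])
E
```

```text
(no output)
```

View pics/crop1.png

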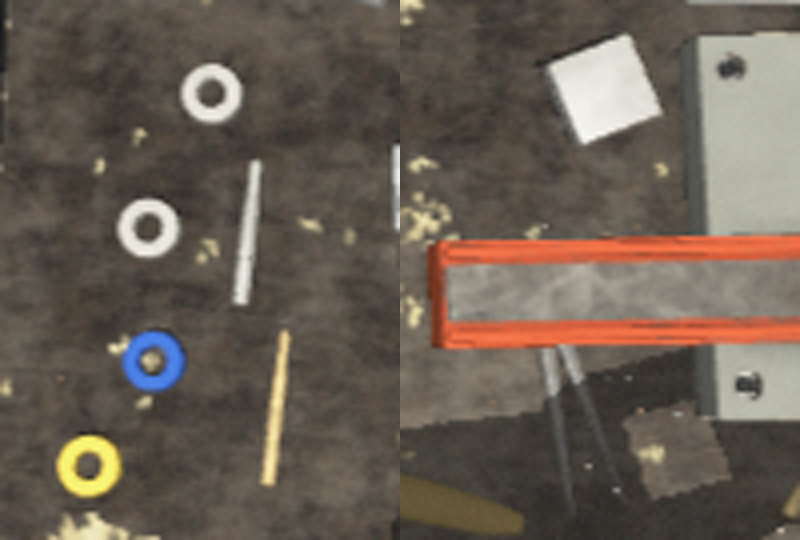

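```bash
cat > h.py <<'E'
from workcell import bot,cams,nets,workorder
import cv2,numpy as np
def ray(d,u,v,z):
    M=d["world_from_camera"];r=M[:3,:3]@np.linalg.solve(d["mtx"],[u,v,1.]);o=M[:3,3]
    return o+r*(z-o[2])/r[2]
def proj(d,p):
    M=d["world_from_camera"];c=M[:3,:3].T@(np.array(p)-M[:3,3]);q=d["mtx"]@c;return q[:2]/q[2]
E
python3 - <<'E'
from h import *
d=cams.camera("top");a=cv2.imread("pics/side0.png")
for n,u,v,z in[("ringfar",197.5,173.3,.0075),("ringnear",182,207,.0075),("p1a",209,190,.005),("p1b",205,225.5,.005),("p2a",216,233,.005),("p2b",212,271,.005),("r1a",426,252,0.005),("r1b",433,291,.005),("r2a",431,252,.005),("r2b",446,289,.005),("jawL",400,228,.15),("jawLb",400,250,.15)]:
    print(n,np.round(ray(d,u,v,z),3))
l=cv2.resize(a[255:320,180:345],None,fx=4,fy=4,interpolation=cv2.INTER_CUBIC)
r=cv2.resize(a[130:195,280:445],None,fx=4,fy=4,interpolation=cv2.INTER_CUBIC)
cv2.imwrite("pics/crop2.png",np.vstack([l,r]))
E
```

```text
ringfar [0.643 0.29  0.008]
ringnear [0.544 0.33  0.008]
p1a [0.595 0.256 0.005]
p1b [0.493 0.263 0.005]
p2a [0.472 0.23  0.005]
p2b [0.364 0.237 0.005]
r1a [ 0.434 -0.367  0.005]
r1b [ 0.325 -0.386  0.005]
r2a [ 0.434 -0.381  0.005]
r2b [ 0.332 -0.423  0.005]
jawL [ 0.492 -0.256  0.15 ]
jawLb [ 0.437 -0.256  0.15 ]
```

View pics/crop2.png

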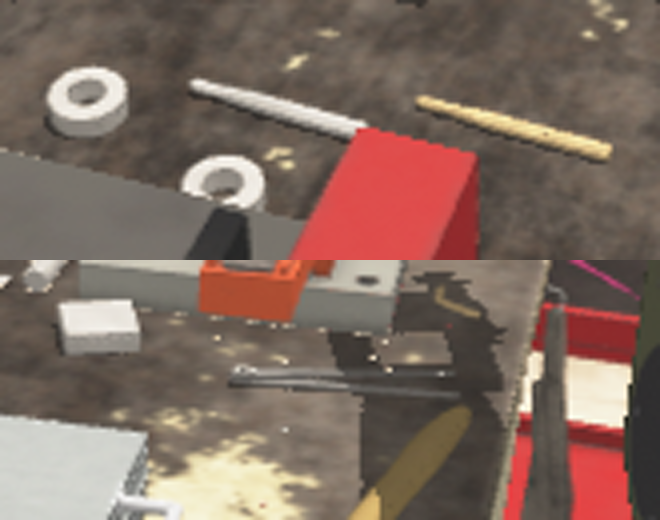

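```bash
cat >> h.py <<'E'
def rect(d,m,z):
    ys,xs=np.nonzero(m);P=np.array([ray(d,u,v,z)[:2] for u,v in zip(xs,ys)],np.float32)
    c,s,a=cv2.minAreaRect(P);return np.round(c,4),np.round(s,4),round(a,1),np.round(cv2.boxPoints((c,s,a)),3).tolist()
E
python3 - <<'E'
from h import *
for cam in("top","side"):
    d=cams.camera(cam)
    for t,z in[("case",.069),("case_lid",.069),("emery_mid",.080),("punch_a_mid",.006),("ring_b_mid",.015),("hammer",.01),("lid_handle",.063)]:
        for r in nets.trace(t,cam)[:4]:
            m=r["pixels"]
            if m.sum()>5:
                e=rect(d,m,z); print(cam,t,round(r["score"],2),m.sum(),*e[:3],e[3] if t in("case","case_lid","lid_handle") else "")
E
```

```text
top case 0.68 6498 [0.5691 0.0056] [0.2244 0.2887] 1.5 [[0.453000009059906, 0.1469999998807907], [0.460999995470047, -0.1420000046491623], [0.6850000023841858, -0.13600000739097595], [0.6769999861717224, 0.15299999713897705]]
top case_lid 0.64 6234 [0.5678 0.0033] [0.2218 0.2784] 1.5 [[0.453000009059906, 0.14000000059604645], [0.460999995470047, -0.13899999856948853], [0.6819999814033508, -0.13300000131130219], [0.675000011920929, 0.14499999582767487]]
top emery_mid 0.95 479 [ 0.6013 -0.0188] [0.0244 0.1591] 10.5 
top emery_mid 0.5 6381 [0.566 0.003] [0.2249 0.2797] 0.6 
top punch_a_mid 0.71 84 [0.5461 0.2584] [0.0091 0.0928] 87.2 
top ring_b_mid 0.71 203 [0.6437 0.2859] [0.0439 0.0431] 2.4 
top hammer 0.93 1372 [ 0.3628 -0.1923] [0.3194 0.0995] 85.6 
top lid_handle 0.66 6343 [0.5671 0.0032] [0.2255 0.28  ] 1.4 [[0.45100000500679016, 0.14000000059604645], [0.4580000042915344, -0.14000000059604645], [0.6830000281333923, -0.1340000033378601], [0.6759999990463257, 0.1459999978542328]]
side case 0.74 5965 [0.5633 0.0433] [0.2232 0.3582] 2.0 [[0.44600000977516174, 0.21799999475479126], [0
[... 508 characters left out ...]
0.6800000071525574, -0.13600000739097595], [0.6740000247955322, 0.16300000250339508]]
side emery_mid 0.66 258 [ 0.5985 -0.0046] [0.0221 0.1608] 11.2 
side emery_mid 0.46 206 [0.3984 0.313 ] [0.012  0.0976] 86.1 
side punch_a_mid 0.76 241 [0.5465 0.2602] [0.0189 0.1015] 85.9 
side punch_a_mid 0.2 4121 [ 0.5981 -0.0817] [0.2426 0.324 ] 1.9 
side ring_b_mid 0.59 290 [0.6394 0.2971] [0.0407 0.0552] 26.4 
side hammer 0.98 911 [ 0.3682 -0.1945] [0.3293 0.1078] 85.6 
side lid_handle 0.82 4362 [0.5682 0.0026] [0.2247 0.3042] 2.2 [[0.44999998807907104, 0.15000000596046448], [0.4620000123977661, -0.15399999916553497], [0.6859999895095825, -0.14499999582767487], [0.675000011920929, 0.1589999943971634]]
```

```bash
cat >> h.py <<'E'
def pose():
    s=bot.sense();w,x,y,z=s["tool_rot"];return np.array(s["position"])*1000,2*np.arctan2(y,x)
def plan(wps,start=None,step=45,tstep=.14):
    """wps: (grip,x,y,z mm,phi,[maxstep]); prints rows for arm_command"""
    p,f=start or pose();p=np.array(p,float);rows=[]
    for w in wps:
        g,t,F=w[0],np.array(w[1:4],float),w[4];st=w[5] if len(w)>5 else step
        dF=(F-f+np.pi)%(2*np.pi)-np.pi; F=f+dF
        n=max(1,int(np.ceil(max(np.linalg.norm(t-p)/st,abs(dF)/tstep))));p0,f0=p.copy(),f
        for i in range(1,n+1):
            e=p0+(t-p0)*i/n-p;c,s=np.cos(f),np.sin(f)
            r=[g,round(e[0]*c+e[1]*s),round(e[0]*s-e[1]*c),round(-e[2]),round(-(f0+dF*i/n-f),2)]
            p=p+np.array([r[1]*c+r[2]*s,r[1]*s-r[2]*c,-r[3]]);f-=r[4];rows.append(r)
    for i in range(0,len(rows),12):print(sum(rows[i:i+12],[]))
    print("end",np.round(p),round(f,3),len(rows))
E
python3 - <<'E'
from h import *
d=cams.camera("top")
g=d["img"].astype(int).sum(2)//3
print(g[225:246,290:302].mean(1).round().tolist())
for v in(236,238,240):print(v,ray(d,297,v,.063).round(4))
print([round(x) for x in g[234:244,270:330].mean(0)])
plan([(85,330,-250,250,1.2),(85,600,-14,150,1.754),(50,600,-14,110,1.754)])
E
```

```text
[185.0, 206.0, 122.0, 96.0, 98.0, 94.0, 93.0, 84.0, 64.0, 57.0, 56.0, 89.0, 129.0, 206.0, 244.0, 228.0, 130.0, 105.0, 107.0, 107.0, 107.0]
236 [0.4679 0.0005 0.063 ]
238 [4.625e-01 3.000e-04 6.300e-02]
240 [4.571e-01 2.000e-04 6.300e-02]
[84, 84, 84, 83, 81, 124, 180, 194, 180, 141, 130, 130, 133, 134, 133, 133, 132, 129, 133, 137, 136, 137, 138, 137, 137, 135, 135, 133, 132, 132, 133, 135, 135, 133, 137, 141, 145, 144, 140, 142, 153, 172, 184, 187, 180, 173, 184, 211, 203, 165, 132, 144, 164, 189, 193, 204, 204, 200, 192, 180]
[85, 25, -36, -2, np.float64(-0.1), 85, 28, -33, -3, np.float64(-0.09), 85, 31, -30, -2, np.float64(-0.1), 85, 34, -28, -2, np.float64(-0.1), 85, 36, -23, -3, np.float64(-0.09), 85, 39, -21, -2, np.float64(-0.1), 85, 40, -16, -2, np.float64(-0.1), 85, 42, -12, -3, np.float64(-0.1), 85, 35, 19, 11, np.float64(-0.06), 85, 34, 20, 11, np.float64(-0.06), 85, 33, 23, 11, np.float64(-0.06), 85, 31, 25, 12, np.float64(-0.06)]
[85, 30, 26, 11, np.float64(-0.07), 85, 28, 28, 11, np.float64(-0.06), 85, 26, 30, 11, np.float64(-0.06), 85, 24, 32, 11, np.float64(-0.06), 85, 22, 33, 11, np.float64(-0.06), 50, 0, 0, 40, np.float64(0.0)]
end [600. -14. 110.] 1.755 18
```

Call:
{"op": "arm_command", "data": {
  "moves": [85,25,-36,-2,-0.1,85,28,-33,-3,-0.09,85,31,-30,-2,-0.1,85,34,-28,-2,-0.1,85,36,-23,-3,-0.09,85,39,-21,-2,-0.1,85,40,-16,-2,-0.1,85,42,-12,-3,-0.1,85,35,19,11,-0.06,85,34,20,11,-0.06,85,33,23,11,-0.06,85,31,25,12,-0.06]
}}

```text
time_s: 2.9
position: [0.4519, -0.144, 0.2056]
tool_rot: [0.001, 0.749, 0.662, 0.0]
contact_force: [0.2, -0.2, 0.1]
grip_width: 0.085
grip_force: 0.0
```

Call:
{"op": "arm_command", "data": {
  "moves": [85,30,26,11,-0.07,85,28,28,11,-0.06,85,26,30,11,-0.06,85,24,32,11,-0.06,85,22,33,11,-0.06,50,0,0,40,0,50,0,0,0,0]
}}

```text
time_s: 3.6
position: [0.5966, -0.0131, 0.1044]
tool_rot: [-0.005, 0.639, 0.77, -0.003]
contact_force: [-1.1, 0.4, -1.7]
grip_width: 0.0584
grip_force: 0.0
```

```bash
python3 - <<'E'
from h import *
print(pose(),bot.sense()["grip_width"])
d=cams.camera("side");cv2.imwrite("pics/s1.png",cv2.resize(d["img"][100:270,180:380,::-1],None,fx=3.5,fy=3.5))
for r in nets.trace("emery_mid","side")[:2]:print(r["score"],rect(d,r["pixels"],.077)[:3])
E
```

```text
(array([596.60921695, -13.13161003, 104.42085286]), np.float64(1.7563906801767493)) 0.05835241330859346
0.85 (array([ 0.6009, -0.0119]), array([0.0238, 0.1674]), 11.2)
0.72 (array([0.6016, 0.355 ]), array([0.0369, 0.0528]), 26.4)
```

View pics/s1.png

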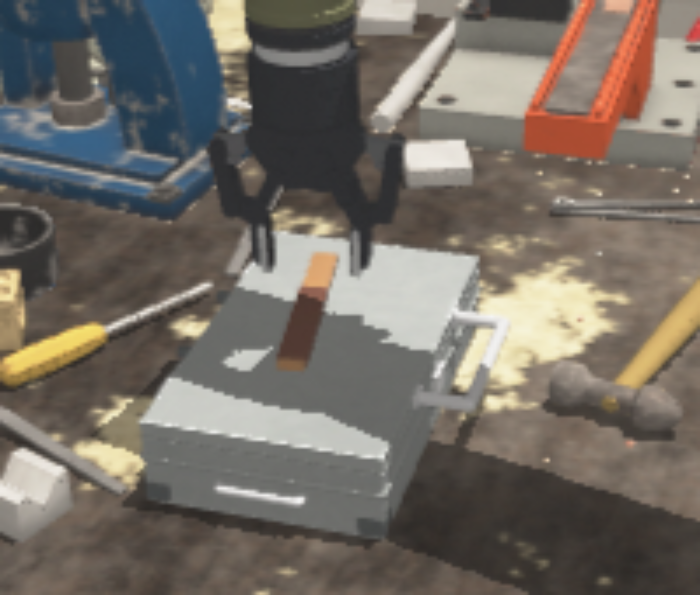

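Call:
{"op": "arm_command", "data": {
  "moves": [50,0,0,0,0,50,0,0,10,0,50,0,0,10,0,50,0,0,0,0],
  "squeeze": 30
}}

```text
time_s: 4.1
position: [0.5988, -0.0146, 0.0888]
tool_rot: [-0.001, 0.639, 0.769, -0.001]
contact_force: [0.4, 0.7, -0.6]
grip_width: 0.0499
grip_force: 0.0
```

Call:
{"op": "arm_command", "data": {
  "moves": [50,0,0,10,0,50,0,0,7,0,50,0,0,0,0,15,0,0,0,0,15,0,0,0,0,15,0,0,0,0,15,0,0,0,0,15,0,0,0,0,15,0,0,0,0]
}}

```text
time_s: 5.0
position: [0.6005, -0.0144, 0.0738]
tool_rot: [0.0, 0.639, 0.769, 0.0]
contact_force: [0.6, -0.0, 1.6]
grip_width: 0.0201
grip_force: 29.9
```

```bash
python3 - <<'E'
from h import *
plan([(15,600,-14,94,1.755,10),(15,600,-14,150,1.755,28),(15,375,110,150,1.571,35),(15,375,110,50,1.571,35),(15,375,110,12,1.571,13),(15,375,110,6,1.571,6)])
E
```

```text
[15, 0, 0, -7, np.float64(-0.0), 15, 0, 0, -6, np.float64(-0.0), 15, 1, 0, -7, np.float64(-0.0), 15, 0, 0, -19, np.float64(-0.0), 15, 0, 0, -18, np.float64(-0.0), 15, 0, 0, -19, np.float64(-0.0), 15, 20, -25, 0, np.float64(0.02), 15, 20, -25, 0, np.float64(0.03), 15, 19, -26, 0, np.float64(0.02), 15, 19, -26, 0, np.float64(0.02), 15, 18, -27, 0, np.float64(0.02), 15, 17, -27, 0, np.float64(0.03)]
[15, 17, -27, 0, np.float64(0.02), 15, 16, -28, 0, np.float64(0.02), 15, 0, 0, 33, np.float64(0.0), 15, 0, 0, 34, np.float64(0.0), 15, 0, 0, 33, np.float64(0.0), 15, 0, 0, 13, np.float64(0.0), 15, 0, 0, 12, np.float64(0.0), 15, 0, 0, 13, np.float64(0.0), 15, 0, 0, 6, np.float64(0.0)]
end [375. 110.   6.] 1.575 21
```

Call:
{"op": "arm_command", "data": {
  "moves": [15,0,0,-7,0,15,0,0,-6,0,15,1,0,-7,0,15,0,0,-19,0,15,0,0,-18,0,15,0,0,-19,0,15,20,-25,0,0.02,15,20,-25,0,0.03,15,19,-26,0,0.02,15,19,-26,0,0.02,15,18,-27,0,0.02,15,17,-27,0,0.03]
}}

```text
time_s: 6.2
position: [0.4296, 0.0795, 0.1498]
tool_rot: [0.0, 0.692, 0.722, 0.0]
contact_force: [-0.2, -0.3, 0.4]
grip_width: 0.0204
grip_force: 29.7
```

Call:
{"op": "arm_command", "data": {
  "moves": [15,17,-27,0,0.02,15,16,-28,0,0.02,15,0,0,33,0,15,0,0,34,0,15,0,0,33,0,15,0,0,12,0,15,0,0,12,0,15,0,0,8,0,15,0,0,0,0,15,0,0,0,0]
}}

```text
time_s: 7.2
position: [0.3756, 0.1102, 0.0183]
tool_rot: [0.0, 0.706, 0.708, 0.001]
contact_force: [0.5, -0.5, 0.6]
grip_width: 0.0203
grip_force: 29.7
```

Call:
{"op": "arm_command", "data": {
  "moves": [15,0,0,6,0,15,0,0,4,0,15,0,0,2,0,15,0,0,0,0]
}}

```text
time_s: 7.6
position: [0.3743, 0.11, 0.005]
tool_rot: [-0.0, 0.706, 0.709, -0.0]
contact_force: [0.6, -0.4, -0.8]
grip_width: 0.0201
grip_force: 29.7
```

Call:
{"op": "arm_command", "data": {
  "moves": [26,0,0,0,0,40,0,0,0,0,45,0,0,0,0,45,0,0,-15,0,40,0,0,-40,0,30,0,0,-45,0,30,0,0,-35,0,30,-36,28,0,-0.01,30,-36,28,0,-0.01,30,-36,28,0,0,30,0,0,0,0]
}}

```text
time_s: 8.7
position: [0.4628, -0.0001, 0.1412]
tool_rot: [0.001, 0.7, 0.714, 0.0]
contact_force: [1.0, 0.9, -0.4]
grip_width: 0.0303
grip_force: 0.0
```

```bash
python3 - <<'E'
from h import *
print(pose(),bot.sense()["grip_width"])
d=cams.camera("side");cv2.imwrite("pics/s2.png",cv2.resize(d["img"][100:300,180:400,::-1],None,fx=3,fy=3))
for r in nets.trace("emery_mid","side")[:1]:print(r["score"],rect(d,r["pixels"],.008)[:3])
# bar in side image
g=d["img"].astype(int).sum(2)//3
for p in((.46,.0,.063),(.46,.03,.063),(.46,-.03,.063)):
    u,v=proj(d,p);print(np.round((u,v)),g[int(round(v)),int(u)-12:int(u)+13].tolist())
    print(ray(d,u+1,v,.063)-np.array(p))
E
```

```text
(array([ 4.62798244e+02, -8.74043891e-02,  1.41157500e+02]), np.float64(1.5903029830736841)) 0.03031128058376645
0.97 (array([0.3746, 0.1097]), array([0.0241, 0.1677]), 0.7)
[319. 203.] [176, 103, 106, 123, 153, 219, 228, 224, 226, 222, 152, 134, 137, 142, 183, 225, 221, 217, 216, 215, 215, 215, 206, 189, 153]
[-2.37162328e-03 -7.47216948e-04 -5.55111512e-17]
[316. 210.] [131, 130, 141, 123, 119, 108, 119, 157, 204, 210, 147, 134, 137, 135, 133, 141, 171, 183, 176, 172, 167, 162, 138, 119, 125]
[-2.32256468e-03 -7.33054222e-04 -5.55111512e-17]
[322. 197.] [110, 123, 123, 123, 166, 231, 230, 229, 226, 216, 231, 241, 238, 221, 211, 223, 223, 224, 227, 229, 226, 223, 222, 221, 223]
[-2.42068179e-03 -7.61324984e-04 -5.55111512e-17]
```

View pics/s2.png

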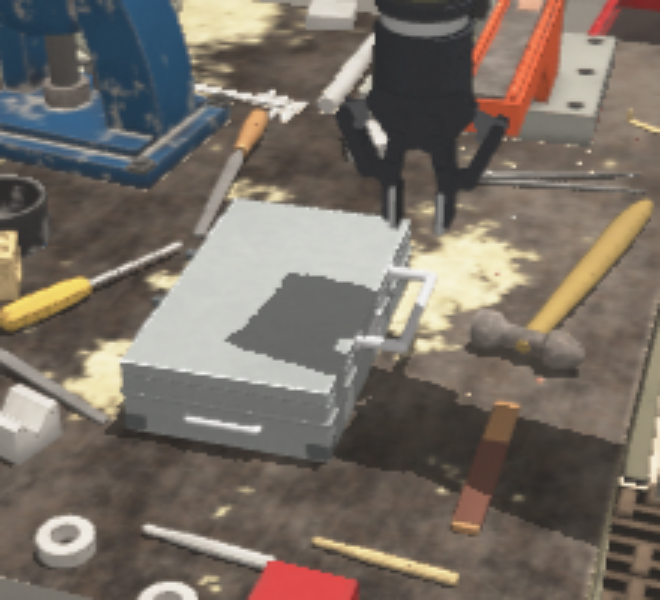

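Call:
{"op": "arm_command", "data": {
  "moves": [30,0,0,0,0,30,0,0,30,0,30,0,0,25,0,30,0,0,0,0],
  "squeeze": 20
}}

```text
time_s: 9.2
position: [0.4564, 0.0046, 0.0816]
tool_rot: [-0.003, 0.698, 0.716, -0.002]
contact_force: [-0.2, 0.9, -0.6]
grip_width: 0.0297
grip_force: 0.0
```

Call:
{"op": "arm_command", "data": {
  "moves": [30,0,0,0,0,30,0,0,15,0,30,0,0,15,0,30,0,0,8,0,30,0,0,0,0,30,0,0,0,0]
}}

```text
time_s: 9.8
position: [0.4609, 0.0033, 0.0484]
tool_rot: [0.001, 0.698, 0.716, 0.001]
contact_force: [0.5, 0.1, 0.9]
grip_width: 0.0302
grip_force: 0.0
```

Call:
{"op": "arm_command", "data": {
  "moves": [22,0,0,3,0,15,0,0,0,0,5,0,0,0,0,5,0,0,0,0,5,0,0,0,0,5,0,0,0,0]
}}

```text
time_s: 10.4
position: [0.4608, 0.0032, 0.0447]
tool_rot: [0.001, 0.699, 0.716, 0.001]
contact_force: [2.5, 0.8, -0.9]
grip_width: 0.0093
grip_force: 19.7
```

```bash
cat >> h.py <<'E'
def arc(th,g=5):
    q=lambda t:np.array([-208*np.cos(t)+7*np.sin(t),208*np.sin(t)+7*np.cos(t)])
    p=q(th[0]);o=[]
    for t in th[1:]:
        e=np.round(q(t)-p).astype(int);p=p+e;o.append([g,0,int(e[0]),int(-e[1]),0])
    for i in range(0,len(o),12):print(sum(o[i:i+12],[]))
E
python3 -c "
from h import *
arc(np.r_[0,.02,.05,np.arange(.1,1.651,.05),1.68,1.7,1.72,1.74,1.75])"
```

```text
[5, 0, 0, -4, 0, 5, 0, 1, -6, 0, 5, 0, 1, -11, 0, 5, 0, 1, -10, 0, 5, 0, 3, -10, 0, 5, 0, 2, -10, 0, 5, 0, 3, -10, 0, 5, 0, 4, -10, 0, 5, 0, 4, -9, 0, 5, 0, 5, -10, 0, 5, 0, 5, -9, 0, 5, 0, 5, -9, 0]
[5, 0, 6, -8, 0, 5, 0, 7, -8, 0, 5, 0, 6, -8, 0, 5, 0, 8, -8, 0, 5, 0, 7, -7, 0, 5, 0, 8, -7, 0, 5, 0, 8, -6, 0, 5, 0, 9, -6, 0, 5, 0, 9, -6, 0, 5, 0, 9, -5, 0, 5, 0, 9, -5, 0, 5, 0, 9, -4, 0]
[5, 0, 10, -3, 0, 5, 0, 10, -4, 0, 5, 0, 10, -2, 0, 5, 0, 10, -2, 0, 5, 0, 11, -2, 0, 5, 0, 10, -1, 0, 5, 0, 10, -1, 0, 5, 0, 11, 0, 0, 5, 0, 10, 0, 0, 5, 0, 10, 1, 0, 5, 0, 7, 1, 0, 5, 0, 4, 1, 0]
[5, 0, 4, 0, 0, 5, 0, 4, 1, 0, 5, 0, 2, 1, 0]
```

Call:
{"op": "arm_command", "data": {
  "moves": [5,0,0,-4,0,5,0,1,-6,0,5,0,1,-11,0,5,0,1,-10,0,5,0,3,-10,0,5,0,2,-10,0,5,0,3,-10,0,5,0,4,-10,0,5,0,4,-9,0,5,0,5,-10,0,5,0,5,-9,0,5,0,5,-9,0]
}}

```text
time_s: 11.6
position: [0.4949, 0.0046, 0.1517]
tool_rot: [0.0, 0.699, 0.715, 0.001]
contact_force: [11.7, 3.2, -11.0]
grip_width: 0.0092
grip_force: 19.7
```

Call:
{"op": "arm_command", "data": {
  "moves": [5,0,8,-7,0,5,0,7,-8,0,5,0,6,-8,0,5,0,8,-8,0,5,0,7,-7,0,5,0,8,-7,0]
}}

```text
time_s: 12.2
position: [0.5357, 0.0063, 0.198]
tool_rot: [-0.004, 0.698, 0.716, -0.002]
contact_force: [-7.3, 4.5, 7.3]
grip_width: 0.0092
grip_force: 20.7
```

Call:
{"op": "arm_command", "data": {
  "moves": [5,0,8,-6,0,5,0,9,-6,0,5,0,9,-6,0,5,0,9,-5,0,5,0,9,-5,0,5,0,9,-4,0,5,0,10,-3,0,5,0,10,-4,0]
}}

```text
time_s: 13.0
position: [0.6104, 0.0088, 0.2371]
tool_rot: [-0.002, 0.698, 0.716, 0.0]
contact_force: [-1.0, 6.7, 0.1]
grip_width: 0.0096
grip_force: 20.3
```

Call:
{"op": "arm_command", "data": {
  "moves": [5,1,10,-2,0,5,0,10,-2,0,5,0,11,-2,0,5,1,10,-1,0,5,0,10,-1,0,5,0,11,0,0,5,0,10,0,0,5,0,10,1,0]
}}

```text
time_s: 13.8
position: [0.6934, 0.012, 0.2428]
tool_rot: [-0.001, 0.698, 0.716, 0.0]
contact_force: [0.0, 6.1, 0.7]
grip_width: 0.0093
grip_force: 20.9
```

Call:
{"op": "arm_command", "data": {
  "moves": [5,1,7,1,0,5,0,4,1,0,5,0,4,0,0,5,0,4,1,0,5,0,2,1,0,5,0,0,0,0]
}}

```text
time_s: 14.4
position: [0.7126, 0.0128, 0.2394]
tool_rot: [-0.002, 0.698, 0.716, -0.001]
contact_force: [-6.7, 4.7, 2.9]
grip_width: 0.0089
grip_force: 21.2
```

Call:
{"op": "arm_command", "data": {
  "moves": [11,0,0,0,0,15,0,0,0,0,20,0,0,0,0,26,0,0,0,0,26,0,0,-8,0,26,0,0,-15,0,26,0,0,-25,0,26,0,0,-30,0]
}}

```text
time_s: 15.2
position: [0.7137, 0.0122, 0.3184]
tool_rot: [-0.0, 0.699, 0.716, -0.0]
contact_force: [0.3, 0.9, -0.4]
grip_width: 0.0263
grip_force: 0.0
```

```bash
python3 - <<'E'
from h import *
plan([(26,560,250,280,1.571),(60,540,330,120,1.571)])
E
```

```text
[26, 34, -21, 5, np.float64(0.0), 26, 35, -21, 6, np.float64(0.01), 26, 34, -22, 5, np.float64(0.0), 26, 34, -21, 6, np.float64(0.0), 26, 35, -22, 5, np.float64(0.01), 26, 34, -22, 6, np.float64(0.0), 26, 34, -21, 5, np.float64(0.0), 60, 16, -4, 32, np.float64(0.0), 60, 16, -4, 32, np.float64(0.0), 60, 16, -4, 32, np.float64(0.0), 60, 16, -4, 32, np.float64(0.0), 60, 16, -4, 32, np.float64(0.0)]
end [540. 330. 120.] 1.575 12
```

Call:
{"op": "arm_command", "data": {
  "moves": [26,34,-21,5,0,26,35,-21,6,0.01,26,34,-22,5,0,26,34,-21,6,0,26,35,-22,5,0.01,26,34,-22,6,0,26,34,-21,5,0]
}}

```text
time_s: 15.9
position: [0.56, 0.2516, 0.2812]
tool_rot: [0.001, 0.706, 0.708, 0.001]
contact_force: [0.8, 0.1, -0.9]
grip_width: 0.0262
grip_force: 0.0
```

```bash
python3 - <<'E'
from h import *
print(pose())
d=cams.camera("top");D=cams.camera("side")
cv2.imwrite("pics/t3.png",np.hstack([cv2.resize(d["img"][90:290,130:370,::-1],(480,400)),cv2.resize(D["img"][130:330,170:330,::-1],(320,400))]))
for c,dd in(("top",d),("side",D)):
  for t,z in(("punch_a_mid",.006),("ring_b_mid",.015)):
    for r in nets.trace(t,c)[:5]:
        if r["pixels"].sum()>5: print(c,t,round(r["score"],2),*rect(dd,r["pixels"],z)[:3])
E
```

```text
(array([560.00033606, 251.56043764, 281.18793656]), np.float64(1.5747107260912847))
top punch_a_mid 0.58 [0.5476 0.2585] [0.0107 0.0952] 85.3
top ring_b_mid 0.28 [0.3749 0.104 ] [0.0214 0.1575] 0.4
side punch_a_mid 0.75 [0.547  0.2606] [0.014  0.0972] 85.9
side ring_b_mid 0.69 [0.6396 0.2964] [0.0405 0.0578] 26.4
```

View pics/t3.png

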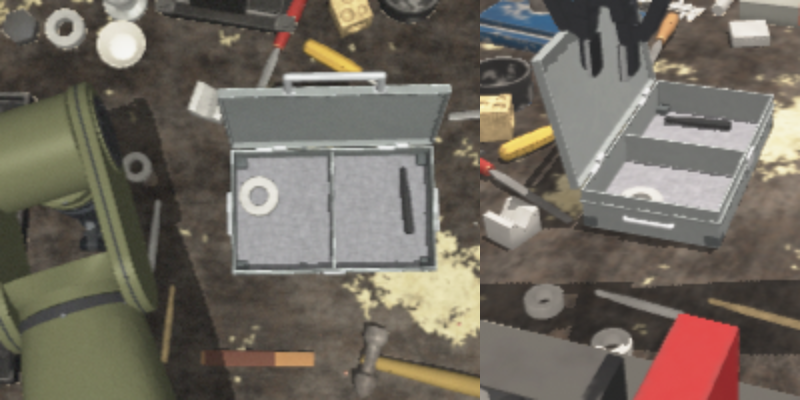

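```bash
cat >> h.py <<'E'
C0=np.array([.584,.0055]);CY=.026
R=np.array([[np.cos(CY),-np.sin(CY)],[np.sin(CY),np.cos(CY)]])
def c2w(x,y):return C0+R@np.array([x,y])
def w2c(p):return R.T@(np.array(p[:2])-C0)
E
python3 - <<'E'
from h import *
d=cams.camera("top")
f=lambda u,v:(130+u/2,90+v/2)
for n,(u,v),z in(("ringin",f(259,196),.028),("pin0",f(403,168),.017),("pin1",f(410,233),.017),("FL",f(233,270),.056),("FR",f(434,268),.056),("BL",f(232,150),.056),("BR",f(431,148),.056),("divF",f(333,268),.06),("divB",f(331,150),.06)):
    p=ray(d,u,v,z);print(n,p.round(3),w2c(p).round(3))
D=cams.camera("side");print(ray(D,170+612/2,130+343/2,.0075),ray(D,170+545/2,130+301/2,.0075))
print(c2w(-.03,.035),c2w(-.03,.085),c2w(0,-.03),c2w(0,-.06))
plan([(60,643,288,150,1.571),(60,643,288,60,1.571)])
E
```

```text
ringin [0.601 0.109 0.028] [0.02  0.103]
pin0 [ 0.648 -0.095  0.017] [ 0.062 -0.102]
pin1 [ 0.556 -0.106  0.017] [-0.031 -0.111]
FL [0.495 0.139 0.056] [-0.086  0.136]
FR [ 0.504 -0.136  0.056] [-0.083 -0.139]
BL [0.661 0.146 0.056] [0.081 0.139]
BR [ 0.671 -0.129  0.056] [ 0.083 -0.137]
divF [0.501 0.003 0.06 ] [-0.083 -0.001]
divB [0.664 0.009 0.06 ] [0.08  0.002]
[0.08186819 0.17641288 0.0075    ] [0.14943493 0.13229981 0.0075    ]
[0.55310024 0.03970826] [0.55180039 0.08969136] [ 0.58477991 -0.02448986] [ 0.58555982 -0.05447972]
[60, 10, 20, 33, np.float64(0.0), 60, 9, 21, 32, np.float64(0.0), 60, 10, 20, 33, np.float64(0.0), 60, 10, 21, 32, np.float64(0.0), 60, 0, 0, 30, np.float64(0.0), 60, 0, 0, 30, np.float64(0.0), 60, 0, 0, 30, np.float64(0.0)]
end [643. 288.  60.] 1.573 7
```

Call:
{"op": "arm_command", "data": {
  "moves": [60,10,20,33,0,60,9,21,32,0,60,10,20,33,0,60,10,21,32,0,60,0,0,40,0,60,0,0,30,0,60,0,0,0,0]
}}

```text
time_s: 17.0
position: [0.6394, 0.287, 0.0725]
tool_rot: [-0.002, 0.706, 0.708, -0.005]
contact_force: [-0.9, -0.2, -0.5]
grip_width: 0.0599
grip_force: 0.0
```

```bash
python3 - <<'E'
from h import *
print(pose())
D=cams.camera("side")
cv2.imwrite("pics/t4.png",cv2.resize(D["img"][190:330,150:350,::-1],None,fx=4,fy=4))
for r in nets.trace("ring_b_mid","side")[:5]:
    m=r["pixels"]; ys,xs=np.nonzero(m); print(r["score"],m.sum(),xs.min(),xs.max(),ys.min(),ys.max())
for p in((.643,.288,.0075),(.544,.33,.0075)):print(proj(D,p))
E
```

```text
(array([639.42108746, 286.99938761,  72.52452985]), np.float64(1.573111702584834))
0.49 291 192 211 272 289
[202.26026476 279.74695172]
[236.36898943 303.15291302]
```

View pics/t4.png

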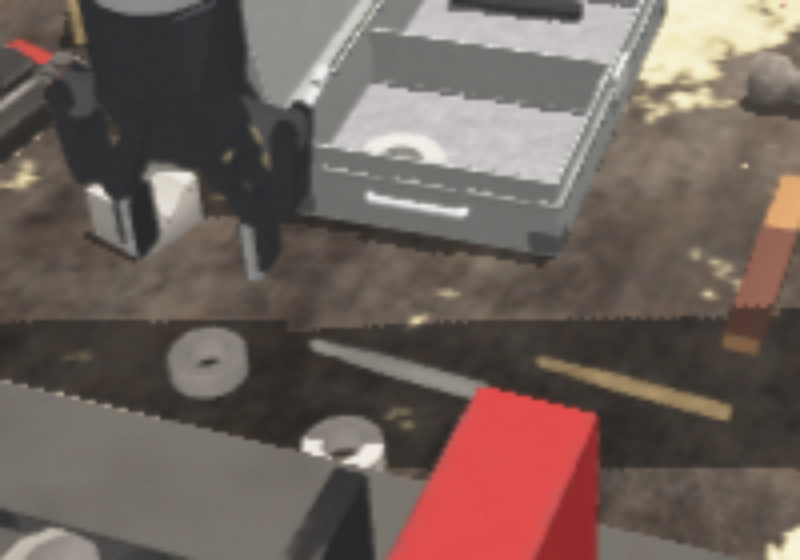

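Call:
{"op": "arm_command", "data": {
  "moves": [60,0,0,0,0,60,0,0,30,0,60,0,0,25,0,60,0,0,10,0,60,0,0,0,0,60,0,0,0,0],
  "squeeze": 40
}}

```text
time_s: 17.7
position: [0.6438, 0.29, 0.0165]
tool_rot: [0.001, 0.706, 0.708, 0.001]
contact_force: [-0.4, -0.4, -0.4]
grip_width: 0.0604
grip_force: 0.0
```

Call:
{"op": "arm_command", "data": {
  "moves": [60,0,0,9,0,60,0,0,3,0,60,0,0,0,0,30,0,0,0,0,30,0,0,0,0,30,0,0,0,0,30,0,0,0,0,30,0,0,0,0]
}}

```text
time_s: 18.5
position: [0.6429, 0.2897, 0.0028]
tool_rot: [0.0, 0.706, 0.709, 0.0]
contact_force: [1.0, -0.6, 1.9]
grip_width: 0.04
grip_force: 40.7
```

```bash
python3 - <<'E'
from h import *
print(pose(),c2w(-.035,.035),c2w(.037,.035))
x,y=1000*c2w(-.035,.035)
plan([(30,643,290,25,1.58,20),(30,643,290,150,1.58),(30,x,y,150,1.597),(30,x,y,75,1.597,38),(30,x,y,35,1.597,20)])
E
```

```text
(array([642.85418987, 289.69936242,   2.83939401]), np.float64(1.5747416391350508)) [0.54810193 0.03957827] [0.6200776  0.04145006]
[30, 0, 0, -11, np.float64(-0.0), 30, 0, 0, -11, np.float64(-0.01), 30, 0, 0, -42, np.float64(0.0), 30, 0, 0, -41, np.float64(0.0), 30, 0, 0, -42, np.float64(0.0), 30, -41, -16, 0, np.float64(-0.0), 30, -42, -17, 0, np.float64(-0.0), 30, -41, -16, 0, np.float64(-0.01), 30, -42, -17, 0, np.float64(0.0), 30, -41, -17, 0, np.float64(-0.0), 30, -41, -16, 0, np.float64(-0.0), 30, 0, 0, 37, np.float64(-0.0)]
[30, 0, 0, 38, np.float64(-0.0), 30, 0, 0, 20, np.float64(-0.0), 30, 0, 0, 20, np.float64(-0.0)]
end [549.  40.  35.] 1.595 15
```

Call:
{"op": "arm_command", "data": {
  "moves": [30,0,0,-11,0,30,0,0,-11,-0.01,30,0,0,-42,0,30,0,0,-41,0,30,0,0,-42,0,30,-41,-16,0,0,30,-42,-17,0,0,30,-41,-16,0,-0.01,30,-42,-17,0,0,30,-41,-17,0,0,30,-41,-16,0,0,30,0,0,37,0]
}}

```text
time_s: 19.7
position: [0.5514, 0.0357, 0.1188]
tool_rot: [0.005, 0.7, 0.714, 0.004]
contact_force: [0.7, -0.4, 0.2]
grip_width: 0.0403
grip_force: 40.9
```

Call:
{"op": "arm_command", "data": {
  "moves": [30,0,0,38,0,30,0,0,20,0,30,0,0,18,0,30,0,0,0,0,30,0,0,0,0]
}}

```text
time_s: 20.2
position: [0.5484, 0.0397, 0.037]
tool_rot: [0.0, 0.698, 0.716, 0.0]
contact_force: [0.3, 0.8, -0.5]
grip_width: 0.0399
grip_force: 40.8
```

Call:
{"op": "arm_command", "data": {
  "moves": [30,0,0,14,0,30,0,0,8,0,30,0,0,0,0,30,0,0,0,0,46,0,0,0,0,50,0,0,0,0,50,0,0,0,0,50,0,0,-15,0,50,0,0,-40,0,50,0,0,-40,0,50,0,0,-40,0]
}}

```text
time_s: 21.3
position: [0.5482, 0.0397, 0.152]
tool_rot: [0.0, 0.699, 0.716, 0.0]
contact_force: [0.4, -1.0, 0.5]
grip_width: 0.0498
grip_force: 0.0
```

```bash
python3 - <<'E'
from h import *
print(pose())
d=cams.camera("top")
for p in((.643,.289,.0075),(.544,.33,.0075)):print(proj(d,p))
for r in nets.trace("ring_b_mid","top")[:4]:
    if r["pixels"].sum()>5: print(round(r["score"],2),*rect(d,r["pixels"],.015)[:3])
cv2.imwrite("pics/t5.png",cv2.resize(d["img"][130:290,145:355,::-1],None,fx=3,fy=3))
plan([(60,544,330,150,1.571),(60,544,330,60,1.571)])
E
```

```text
(array([548.15285007,  39.71364178, 152.04243555]), np.float64(1.594750848742121))
[197.94606686 173.16486646]
[182.14332611 206.96746573]
[60, 42, 0, 1, np.float64(0.0), 60, 41, -1, 1, np.float64(0.01), 60, 42, 0, 2, np.float64(0.0), 60, 41, -1, 1, np.float64(0.0), 60, 41, -1, 1, np.float64(0.01), 60, 42, -1, 1, np.float64(0.0), 60, 41, -1, 1, np.float64(0.0), 60, 0, 0, 30, np.float64(0.0), 60, 0, 0, 30, np.float64(0.0), 60, 0, 0, 30, np.float64(0.0)]
end [544. 330.  60.] 1.575 10
```

View pics/t5.png

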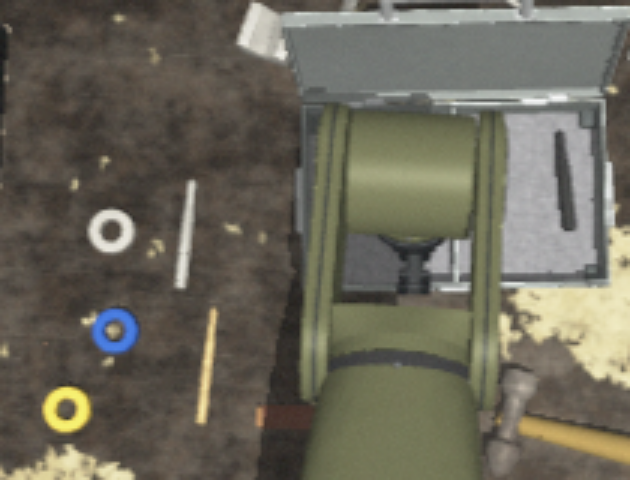

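Call:
{"op": "arm_command", "data": {
  "moves": [60,42,0,1,0,60,41,-1,1,0.01,60,42,0,2,0,60,41,-1,1,0,60,41,-1,1,0.01,60,42,-1,1,0,60,41,-1,1,0,60,0,0,40,0,60,0,0,30,0,60,0,0,30,0,60,0,0,20,0,60,0,0,0,0]
}}

```text
time_s: 22.6
position: [0.5364, 0.3283, 0.0178]
tool_rot: [-0.001, 0.706, 0.709, -0.003]
contact_force: [-0.2, -0.8, 0.4]
grip_width: 0.0599
grip_force: 0.0
```

Call:
{"op": "arm_command", "data": {
  "moves": [60,0,0,10,0,60,0,0,11,0,60,0,0,6,0,60,0,0,0,0,30,0,0,0,0,30,0,0,0,0,30,0,0,0,0,30,0,0,0,0,30,0,0,0,0]
}}

```text
time_s: 23.5
position: [0.5411, 0.331, -0.0015]
tool_rot: [0.0, 0.706, 0.708, 0.002]
contact_force: [-3.8, -0.5, 14.8]
grip_width: 0.0407
grip_force: 45.6
```

```bash
python3 - <<'E'
from h import *
print(pose())
x,y=1000*c2w(.037,.035)
plan([(30,544,330,25,1.58,20),(30,544,330,150,1.58),(30,x,y,150,1.597),(30,x,y,75,1.597,38),(30,x,y,35,1.597,20)])
E
```

```text
(array([541.13449   , 331.04948404,  -1.46000146]), np.float64(1.5745661535852735))
[30, -1, 1, -13, np.float64(-0.0), 30, 0, 2, -13, np.float64(-0.01), 30, 0, 0, -42, np.float64(0.0), 30, 0, 0, -42, np.float64(0.0), 30, 0, 0, -41, np.float64(0.0), 30, -41, 10, 0, np.float64(-0.0), 30, -42, 11, 0, np.float64(-0.0), 30, -41, 10, 0, np.float64(-0.01), 30, -42, 10, 0, np.float64(0.0), 30, -41, 10, 0, np.float64(0.0), 30, -42, 9, 0, np.float64(-0.0), 30, -41, 10, 0, np.float64(-0.0)]
[30, 0, 0, 37, np.float64(-0.0), 30, 0, 0, 38, np.float64(-0.0), 30, 0, 0, 20, np.float64(-0.0), 30, 0, 0, 20, np.float64(-0.0)]
end [620.  41.  35.] 1.595 16
```

Call:
{"op": "arm_command", "data": {
  "moves": [30,0,0,-13,0,30,0,1,-13,-0.01,30,0,0,-42,0,30,0,0,-42,0,30,0,0,-41,0,30,-41,10,0,0,30,-42,11,0,0,30,-41,10,0,-0.01,30,-42,10,0,0,30,-41,10,0,0,30,-42,9,0,0,30,-41,10,0,0]
}}

```text
time_s: 24.7
position: [0.6159, 0.0392, 0.1458]
tool_rot: [0.0, 0.698, 0.716, 0.0]
contact_force: [0.6, 0.1, -0.7]
grip_width: 0.0406
grip_force: 40.9
```

Call:
{"op": "arm_command", "data": {
  "moves": [30,0,0,0,0,30,0,0,37,0,30,0,0,38,0,30,0,0,20,0,30,0,0,15,0,30,0,0,0,0,30,0,0,0,0,30,0,0,0,0]
}}

```text
time_s: 25.5
position: [0.6174, 0.0412, 0.0374]
tool_rot: [0.001, 0.698, 0.716, 0.001]
contact_force: [-0.5, 0.0, -0.6]
grip_width: 0.04
grip_force: 40.9
```

Call:
{"op": "arm_command", "data": {
  "moves": [30,0,2,14,0,30,0,0,9,0,30,0,0,2,0,30,0,0,0,0,30,0,0,0,0]
}}

```text
time_s: 26.0
position: [0.6177, 0.0411, 0.01]
tool_rot: [-0.0, 0.699, 0.716, -0.0]
contact_force: [-0.7, 0.1, -0.8]
grip_width: 0.0405
grip_force: 42.4
```

Call:
{"op": "arm_command", "data": {
  "moves": [30,0,0,2,0,30,0,0,0,0,46,0,0,0,0,50,0,0,0,0,50,0,0,0,0,50,0,0,-15,0,50,0,0,-40,0,50,0,0,-40,0,50,0,0,-40,0,50,0,0,0,0]
}}

```text
time_s: 27.0
position: [0.623, 0.041, 0.1524]
tool_rot: [0.006, 0.699, 0.716, 0.005]
contact_force: [-0.3, -0.2, 0.9]
grip_width: 0.0498
grip_force: 0.0
```

```bash
python3 - <<'E'
from h import *
print(pose())
d=cams.camera("top")
for t in("punch_a_mid",):
  for r in nets.trace(t,"top")[:4]:
    if r["pixels"].sum()>5: print(round(r["score"],2),*rect(d,r["pixels"],.008)[:3])
# colour segmentation on left: steel & brass rods
im=d["img"].astype(int);hsv=cv2.cvtColor(d["img"],cv2.COLOR_RGB2HSV)
for n,(u0,u1,v0,v1) in(("steel",(198,217,185,230)),("brass",(205,224,230,276))):
    sub=im[v0:v1,u0:u1].mean(2);m=sub>130
    k,l,st,c=cv2.connectedComponentsWithStats(m.astype(np.uint8));j=1+st[1:,4].argmax()
    M=np.zeros(im.shape[:2],bool);M[v0:v1,u0:u1]=l==j
    print(n,*rect(d,M,.006)[:3],[ray(d,*(c[j]+[u0,v0]),.006).round(4)])
E
```

```text
(array([622.96375077,  41.00861464, 152.38085083]), np.float64(1.5948287498413278))
0.67 [0.3734 0.1693] [0.0196 0.0284] 1.5
0.63 [0.5343 0.2596] [0.0121 0.0806] 89.5
steel [0.5444 0.2602] [0.0111 0.1018] 86.1 [array([0.5411, 0.2602, 0.006 ])]
brass [0.4195 0.2346] [0.0094 0.1056] 86.0 [array([0.4158, 0.2348, 0.006 ])]
```

```bash
python3 - <<'E'
from h import *
plan([(40,544,260,150,3.073),(40,544,260,75,3.073,38),(40,544,260,30,3.073,23)])
E
```

```text
[40, 20, -6, 0, np.float64(-0.13), 40, 21, -4, -1, np.float64(-0.14), 40, 21, -1, 0, np.float64(-0.13), 40, 21, 2, -1, np.float64(-0.14), 40, 20, 5, 0, np.float64(-0.13), 40, 20, 7, 0, np.float64(-0.14), 40, 18, 11, -1, np.float64(-0.13), 40, 17, 12, 0, np.float64(-0.14), 40, 15, 15, 0, np.float64(-0.13), 40, 14, 16, -1, np.float64(-0.13), 40, 10, 18, 0, np.float64(-0.14), 40, 0, 0, 37, np.float64(0.0)]
[40, 0, 0, 38, np.float64(0.0), 40, 0, 0, 22, np.float64(0.0), 40, 0, 0, 23, np.float64(0.0)]
end [544. 260.  30.] 3.075 15
```

Call:
{"op": "arm_command", "data": {
  "moves": [40,20,-6,0,-0.13,40,21,-4,-1,-0.14,40,21,-1,0,-0.13,40,21,2,-1,-0.14,40,20,5,0,-0.13,40,20,7,0,-0.14,40,18,11,-1,-0.13,40,17,12,0,-0.14,40,15,15,0,-0.13,40,14,16,-1,-0.13,40,10,18,0,-0.14,40,0,0,37,0]
}}

```text
time_s: 28.3
position: [0.5452, 0.2629, 0.1141]
tool_rot: [0.004, 0.031, 1.0, 0.002]
contact_force: [1.9, -0.8, -0.2]
grip_width: 0.0399
grip_force: 0.0
```

Call:
{"op": "arm_command", "data": {
  "moves": [40,0,0,38,0,40,0,0,22,0,40,0,0,23,0,40,0,0,0,0,40,0,0,0,0,40,0,0,0,0]
}}

```text
time_s: 28.9
position: [0.5435, 0.2599, 0.0284]
tool_rot: [0.001, 0.033, 0.999, 0.0]
contact_force: [-0.9, -0.8, 0.6]
grip_width: 0.0399
grip_force: 0.0
```

```bash
python3 - <<'E'
from h import *
print(pose())
D=cams.camera("side")
cv2.imwrite("pics/t6.png",cv2.resize(D["img"][170:330,150:350,::-1],None,fx=3.7,fy=3.7))
E
```

```text
(array([543.49958793, 259.88551086,  28.36320599]), np.float64(3.074790656002414))
```

View pics/t6.png

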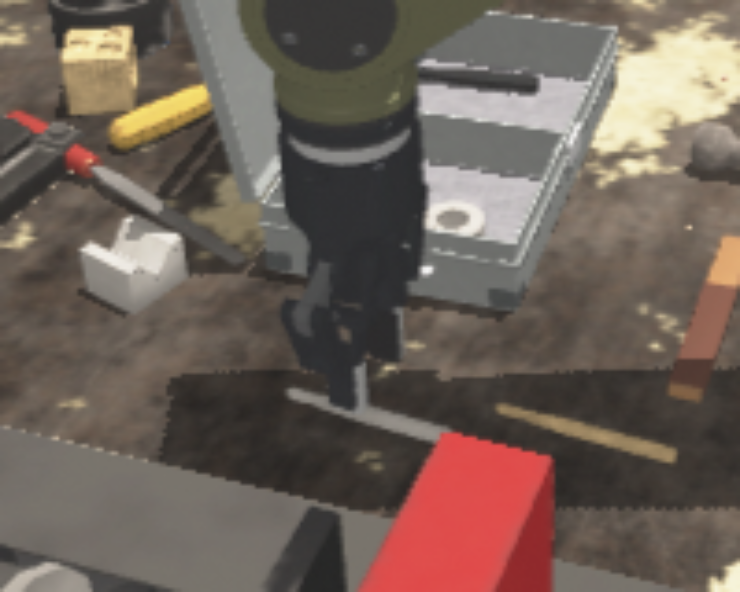

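Fingers straddle the steel punch (about px 355,400 in the crop); the placed ring lies in the left compartment at (455,215).

Call:
{"op": "arm_command", "data": {
  "moves": [40,0,0,15,0,40,0,0,10,0,40,0,0,0,0,20,0,0,0,0,3,0,0,0,0,3,0,0,0,0,3,0,0,0,0,3,0,0,0,0,3,0,0,0,0]
}}

```text
time_s: 29.85
position: [0.543, 0.2597, 0.0026]
tool_rot: [0.0, 0.033, 0.999, 0.0]
contact_force: [-0.1, 0.2, 0.3]
grip_width: 0.0086
grip_force: 40.1
```

```bash
python3 - <<'E'
from h import *
print(pose())
x,y=1000*c2w(-.01,-.035);print(x,y)
plan([(3,544,260,25,3.073,12),(3,544,260,140,3.073,40),(3,x,y,150,3.168),(3,x,y,80,3.168,38),(3,x,y,35,3.168,20)])
E
```

```text
(array([542.96412028, 259.71637863,   2.62320498]), np.float64(3.074805991883952))
574.9132772863964 -29.74814137406509
[3, -1, 0, -11, np.float64(0.0), 3, 0, 0, -11, np.float64(0.0), 3, 0, 0, -38, np.float64(0.0), 3, 0, 0, -39, np.float64(0.0), 3, 0, 0, -38, np.float64(0.0), 3, -7, -41, -1, np.float64(-0.01), 3, -7, -41, -2, np.float64(-0.02), 3, -6, -41, -1, np.float64(-0.01), 3, -5, -41, -2, np.float64(-0.01), 3, -6, -42, -1, np.float64(-0.02), 3, -4, -41, -2, np.float64(-0.01), 3, -4, -41, -1, np.float64(-0.01)]
[3, 0, 0, 35, np.float64(-0.0), 3, 0, 0, 35, np.float64(-0.0), 3, 0, 0, 15, np.float64(-0.0), 3, 0, 0, 15, np.float64(-0.0), 3, 0, 0, 15, np.float64(-0.0)]
end [575. -29.  35.] 3.165 17
```

Call:
{"op": "arm_command", "data": {
  "moves": [3,0,0,-11,0,3,0,0,-11,0,3,0,0,-38,0,3,0,0,-39,0,3,0,0,-38,0,3,-7,-41,-1,-0.01,3,-7,-41,-2,-0.02,3,-6,-41,-1,-0.01,3,-5,-41,-2,-0.01,3,-6,-42,-1,-0.02,3,-4,-41,-2,-0.01,3,-4,-41,-1,-0.01]
}}

```text
time_s: 31.05
position: [0.5743, -0.0311, 0.151]
tool_rot: [0.001, -0.012, 1.0, -0.0]
contact_force: [0.5, -0.2, -1.0]
grip_width: 0.0088
grip_force: 40.0
```

Call:
{"op": "arm_command", "data": {
  "moves": [3,0,0,0,0,3,0,0,35,0,3,0,0,35,0,3,0,0,25,0,3,0,0,20,0,3,0,0,0,0,3,0,0,0,0,3,0,0,0,0]
}}

```text
time_s: 31.85
position: [0.5754, -0.0293, 0.0365]
tool_rot: [0.002, -0.012, 1.0, -0.0]
contact_force: [-0.3, 0.2, 0.1]
grip_width: 0.0084
grip_force: 40.0
```

Call:
{"op": "arm_command", "data": {
  "moves": [3,0,0,13,0,3,0,0,9,0,3,0,0,0,0,3,0,0,0,0,12,0,0,0,0,16,0,0,0,0,20,0,0,0,0,20,0,0,0,0,20,0,0,-20,0,20,0,0,-40,0,20,0,0,-40,0,20,0,0,-40,0]
}}

```text
time_s: 33.05
position: [0.5736, -0.0294, 0.1536]
tool_rot: [-0.0, -0.012, 1.0, 0.0]
contact_force: [0.4, 1.1, 0.6]
grip_width: 0.0201
grip_force: 0.0
```

```bash
python3 - <<'E'
from h import *
print(pose())
plan([(30,418,234,150,3.073),(40,418,234,75,3.073,38),(40,418,234,28,3.073,24)])
E
```

```text
(array([573.58629665, -29.39124676, 153.55460053]), np.float64(3.164770992275946))
[30, 21, 38, 1, np.float64(0.01), 30, 22, 38, 0, np.float64(0.02), 30, 23, 38, 1, np.float64(0.01), 30, 22, 37, 0, np.float64(0.01), 30, 24, 37, 1, np.float64(0.02), 30, 24, 36, 0, np.float64(0.01), 30, 24, 37, 1, np.float64(0.01), 40, 0, 0, 37, np.float64(0.0), 40, 0, 0, 38, np.float64(0.0), 40, 0, 0, 23, np.float64(0.0), 40, 0, 0, 24, np.float64(0.0)]
end [418. 234.  28.] 3.075 11
```

Call:
{"op": "arm_command", "data": {
  "moves": [30,21,38,1,0.01,30,22,38,0,0.02,30,23,38,1,0.01,30,22,37,0,0.01,30,24,37,1,0.02,30,24,36,0,0.01,30,24,37,1,0.01,40,0,0,37,0,40,0,0,38,0,40,0,0,23,0,40,0,0,20,0,40,0,0,0,0]
}}

```text
time_s: 34.25
position: [0.4156, 0.2332, 0.0272]
tool_rot: [-0.003, 0.033, 0.999, -0.001]
contact_force: [-0.7, -0.4, 0.6]
grip_width: 0.0401
grip_force: 0.0
```

Call:
{"op": "arm_command", "data": {
  "moves": [40,0,0,0,0,40,0,0,0,0]
}}

```text
time_s: 34.45
position: [0.4195, 0.2348, 0.0319]
tool_rot: [0.001, 0.033, 0.999, 0.001]
contact_force: [0.2, 1.3, -0.0]
grip_width: 0.0401
grip_force: 0.0
```

```bash
python3 - <<'E'
from h import *
print(pose())
D=cams.camera("side")
cv2.imwrite("pics/t7.png",cv2.resize(D["img"][190:330,200:400,::-1],None,fx=3.7,fy=3.7))
E
```

```text
(array([419.51251838, 234.757327  ,  31.88257249]), np.float64(3.074693932918651))
```

View pics/t7.png

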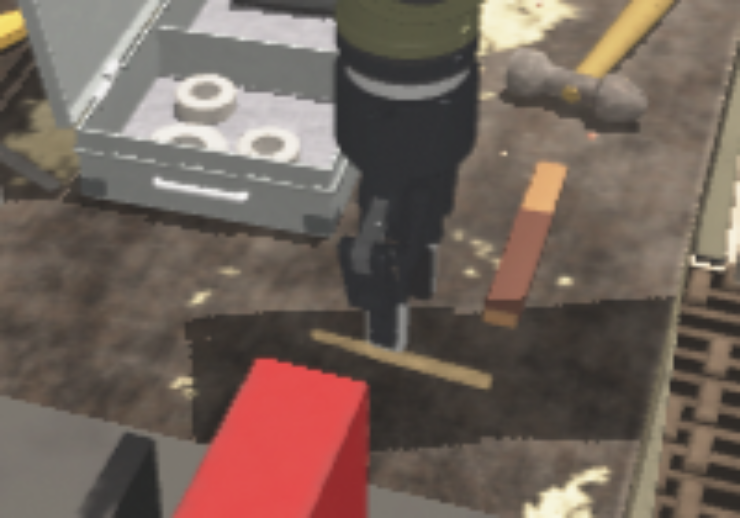

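Fingers straddle the brass punch (crop 395,350); the left compartment holds three rings lying flat.

Call:
{"op": "arm_command", "data": {
  "moves": [40,0,0,15,0,40,0,0,13,0,40,0,0,0,0,20,0,0,0,0,3,0,0,0,0,3,0,0,0,0,3,0,0,0,0,3,0,0,0,0,3,0,0,0,0]
}}

```text
time_s: 35.4
position: [0.419, 0.2346, 0.003]
tool_rot: [0.001, 0.033, 0.999, 0.0]
contact_force: [-0.0, 0.0, 4.0]
grip_width: 0.0064
grip_force: 39.6
```

```bash
python3 - <<'E'
from h import *
print(pose())
x,y=1000*c2w(-.01,-.070);print(x,y)
plan([(3,419,235,25,3.073,12),(3,419,235,140,3.073,40),(3,x,y,150,3.168),(3,x,y,80,3.168,38),(3,x,y,35,3.168,20)])
E
```

```text
(array([418.97955484, 234.57673768,   3.03479785]), np.float64(3.074785947838413))
575.823174763195 -64.73631204047341
[3, 0, 0, -11, np.float64(0.0), 3, 0, 0, -11, np.float64(0.0), 3, 0, 0, -38, np.float64(0.0), 3, 0, 0, -39, np.float64(0.0), 3, 0, 0, -38, np.float64(0.0), 3, -22, -36, -1, np.float64(-0.01), 3, -22, -36, -1, np.float64(-0.01), 3, -21, -37, -2, np.float64(-0.01), 3, -21, -36, -1, np.float64(-0.02), 3, -20, -37, -1, np.float64(-0.01), 3, -20, -38, -1, np.float64(-0.01), 3, -20, -37, -2, np.float64(-0.01)]
[3, -19, -38, -1, np.float64(-0.01), 3, 0, 0, 35, np.float64(-0.0), 3, 0, 0, 35, np.float64(-0.0), 3, 0, 0, 15, np.float64(-0.0), 3, 0, 0, 15, np.float64(-0.0), 3, 0, 0, 15, np.float64(-0.0)]
end [576. -65.  35.] 3.165 18
```

Call:
{"op": "arm_command", "data": {
  "moves": [3,0,0,-11,0,3,0,0,-11,0,3,0,0,-38,0,3,0,0,-39,0,3,0,0,-38,0,3,-22,-36,-1,-0.01,3,-22,-36,-1,-0.01,3,-21,-37,-2,-0.01,3,-21,-36,-1,-0.02,3,-20,-37,-1,-0.01,3,-20,-38,-1,-0.01,3,-20,-37,-2,-0.01]
}}

```text
time_s: 36.6
position: [0.5563, -0.0291, 0.1491]
tool_rot: [0.0, -0.007, 1.0, 0.0]
contact_force: [0.5, 0.4, -0.5]
grip_width: 0.0068
grip_force: 39.2
```

Call:
{"op": "arm_command", "data": {
  "moves": [3,-19,-38,-1,-0.01,3,0,0,0,0,3,0,0,35,0,3,0,0,35,0,3,0,0,25,0,3,0,0,20,0,3,0,0,0,0,3,0,0,0,0,3,0,0,0,0]
}}

```text
time_s: 37.5
position: [0.5767, -0.0651, 0.0363]
tool_rot: [0.001, -0.012, 1.0, -0.0]
contact_force: [0.7, 0.5, -0.1]
grip_width: 0.0069
grip_force: 39.2
```

Lower, release, rise and move to a viewing spot in front.

Call:
{"op": "arm_command", "data": {
  "moves": [3,0,0,13,0,3,0,0,9,0,3,0,0,0,0,3,0,0,0,0,11,0,0,0,0,15,0,0,0,0,19,0,0,0,0,19,0,0,0,0,19,0,0,-20,0,19,0,0,-45,0,19,0,0,-45,0,19,0,0,-45,0]
}}

```text
time_s: 38.7
position: [0.575, -0.065, 0.1686]
tool_rot: [-0.0, -0.012, 1.0, 0.0]
contact_force: [1.3, -0.2, 0.3]
grip_width: 0.0191
grip_force: 0.0
```

```bash
python3 - <<'E'
from h import *
print(pose())
plan([(26,560,300,330,1.597)])
E
```

```text
(array([574.96174923, -65.00978719, 168.60695941]), np.float64(3.164799041815102))
[26, 1, 30, -13, np.float64(0.13), 26, 4, 31, -14, np.float64(0.13), 26, 8, 29, -13, np.float64(0.13), 26, 12, 28, -14, np.float64(0.13), 26, 16, 26, -13, np.float64(0.13), 26, 19, 24, -14, np.float64(0.13), 26, 22, 21, -13, np.float64(0.13), 26, 24, 18, -14, np.float64(0.14), 26, 27, 15, -13, np.float64(0.13), 26, 28, 11, -13, np.float64(0.13), 26, 30, 7, -14, np.float64(0.13), 26, 30, 4, -13, np.float64(0.13)]
end [560. 300. 330.] 1.595 12
```

Call:
{"op": "arm_command", "data": {
  "moves": [26,1,30,-13,0.13,26,4,31,-14,0.13,26,8,29,-13,0.13,26,12,28,-14,0.13,26,16,26,-13,0.13,26,19,24,-14,0.13,26,22,21,-13,0.13,26,24,18,-14,0.14,26,27,15,-13,0.13,26,28,11,-13,0.13,26,30,7,-14,0.13,26,30,4,-13,0.13]
}}

```text
time_s: 39.9
position: [0.5601, 0.3012, 0.3289]
tool_rot: [-0.0, 0.7, 0.714, -0.0]
contact_force: [1.3, -0.5, -0.1]
grip_width: 0.0261
grip_force: 0.0
```

```bash
python3 - <<'E'
from h import *
print(pose())
d=cams.camera("top");D=cams.camera("side")
cv2.imwrite("pics/t8.png",np.hstack([cv2.resize(d["img"][110:290,130:370,::-1],(480,360)),cv2.resize(D["img"][130:310,170:330,::-1],(320,360))]))
plan([(26,713,12.5,320,1.597)])
E
```

```text
(array([560.14119371, 301.2339222 , 328.86537537]), np.float64(1.5895624981191325))
[26, -37, 18, 1, np.float64(0.0), 26, -37, 18, 2, np.float64(0.0), 26, -36, 18, 1, np.float64(0.0), 26, -37, 18, 1, np.float64(0.0), 26, -37, 18, 2, np.float64(0.0), 26, -37, 19, 1, np.float64(0.0), 26, -37, 18, 1, np.float64(0.0), 26, -37, 18, 2, np.float64(0.0)]
end [713.  12. 320.] 1.597 8
```

View pics/t8.png

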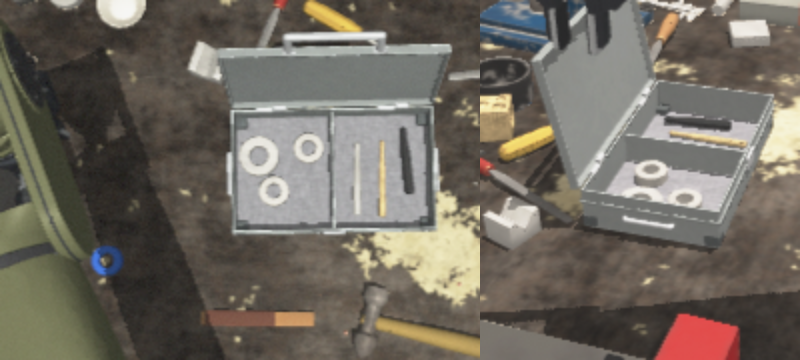

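Call:
{"op": "arm_command", "data": {
  "moves": [26,-37,18,1,0,26,-37,18,2,0,26,-36,18,1,0,26,-37,18,1,0,26,-37,18,2,0,26,-37,19,1,0,26,-37,18,1,0,26,-37,18,2,0,26,0,0,0,0,26,0,0,0,0],
  "squeeze": 20
}}

```text
time_s: 41.0
position: [0.7122, 0.007, 0.3161]
tool_rot: [-0.001, 0.699, 0.715, -0.001]
contact_force: [-0.7, 1.3, -0.2]
grip_width: 0.026
grip_force: 0.0
```

Call:
{"op": "arm_command", "data": {
  "moves": [26,0,0,25,0,26,0,0,25,0,26,0,0,18,0,26,0,0,10,0,26,0,0,0,0,26,0,0,0,0]
}}

```text
time_s: 41.6
position: [0.7128, 0.0089, 0.2403]
tool_rot: [0.0, 0.698, 0.716, 0.0]
contact_force: [0.5, -0.3, 0.7]
grip_width: 0.0261
grip_force: 0.0
```

Call:
{"op": "arm_command", "data": {
  "moves": [18,0,0,0,0,5,0,0,0,0,5,0,0,0,0,5,0,0,0,0,5,0,0,0,0]
}}

```text
time_s: 42.1
position: [0.7129, 0.0086, 0.2412]
tool_rot: [0.001, 0.698, 0.716, 0.001]
contact_force: [-3.2, 0.1, 5.6]
grip_width: 0.0086
grip_force: 19.9
```

```bash
python3 -c "
from h import *
arc(np.r_[1.75,1.73,1.7,1.65,np.arange(1.6,.149,-.05),.11,.08,.05,.03,.01,0])"
```

```text
[5, 0, -4, -1, 0, 5, 0, -6, -1, 0, 5, 0, -11, -1, 0, 5, 0, -10, -1, 0, 5, 0, -10, -1, 0, 5, 0, -11, 0, 0, 5, 0, -10, 1, 0, 5, 0, -10, 1, 0, 5, 0, -11, 2, 0, 5, 0, -10, 2, 0, 5, 0, -10, 3, 0, 5, 0, -10, 3, 0]
[5, 0, -10, 4, 0, 5, 0, -9, 4, 0, 5, 0, -9, 5, 0, 5, 0, -9, 5, 0, 5, 0, -9, 5, 0, 5, 0, -9, 6, 0, 5, 0, -8, 7, 0, 5, 0, -8, 6, 0, 5, 0, -7, 8, 0, 5, 0, -8, 7, 0, 5, 0, -6, 8, 0, 5, 0, -7, 8, 0]
[5, 0, -6, 9, 0, 5, 0, -5, 9, 0, 5, 0, -5, 9, 0, 5, 0, -5, 9, 0, 5, 0, -4, 10, 0, 5, 0, -4, 9, 0, 5, 0, -3, 10, 0, 5, 0, -2, 10, 0, 5, 0, -3, 10, 0, 5, 0, -1, 9, 0, 5, 0, -1, 6, 0, 5, 0, 0, 6, 0]
[5, 0, -1, 4, 0, 5, 0, 0, 4, 0, 5, 0, 0, 2, 0]
```

Call:
{"op": "arm_command", "data": {
  "moves": [5,0,-4,-1,0,5,0,-6,-1,0,5,0,-11,-1,0,5,0,-10,-1,0,5,0,-10,-1,0,5,0,-11,0,0,5,0,-10,1,0,5,0,-10,1,0]
}}

```text
time_s: 42.9
position: [0.6397, 0.0054, 0.2424]
tool_rot: [0.001, 0.699, 0.715, -0.001]
contact_force: [0.1, -6.0, 3.7]
grip_width: 0.0092
grip_force: 20.7
```

Call:
{"op": "arm_command", "data": {
  "moves": [5,-1,-11,2,0,5,0,-10,2,0,5,0,-10,3,0,5,0,-10,3,0,5,-1,-10,4,0,5,0,-9,4,0,5,0,-9,5,0,5,0,-9,5,0,5,0,-9,5,0]
}}

```text
time_s: 43.8
position: [0.5524, 0.002, 0.2077]
tool_rot: [0.0, 0.699, 0.716, -0.001]
contact_force: [3.1, -7.3, -3.0]
grip_width: 0.0087
grip_force: 20.3
```

Call:
{"op": "arm_command", "data": {
  "moves": [5,-1,-9,6,0,5,0,-8,7,0,5,0,-8,6,0,5,0,-7,8,0,5,-1,-8,7,0,5,0,-6,8,0,5,0,-7,8,0,5,0,-6,9,0,5,0,-5,9,0,5,0,-5,9,0]
}}

```text
time_s: 44.8
position: [0.4838, -0.0009, 0.1316]
tool_rot: [-0.001, 0.699, 0.716, -0.0]
contact_force: [0.5, -1.8, -0.6]
grip_width: 0.009
grip_force: 20.1
```

Call:
{"op": "arm_command", "data": {
  "moves": [5,0,-5,9,0,5,0,-4,10,0,5,0,-4,9,0,5,0,-3,10,0,5,0,-2,10,0,5,0,-3,10,0,5,0,-1,8,0,5,0,-1,5,0,5,0,0,5,0,5,0,0,3,0]
}}

```text
time_s: 45.8
position: [0.4615, -0.0016, 0.0527]
tool_rot: [-0.0, 0.699, 0.716, -0.0]
contact_force: [0.5, -5.2, -1.8]
grip_width: 0.0094
grip_force: 19.8
```

Call:
{"op": "arm_command", "data": {
  "moves": [5,0,-1,3,0,5,0,0,2,0,5,0,0,2,0,5,0,0,1,0,5,0,0,1,0,5,0,0,0,0]
}}

```text
time_s: 46.4
position: [0.4611, -0.0016, 0.0451]
tool_rot: [0.0, 0.699, 0.716, -0.0]
contact_force: [-0.2, -4.0, 5.0]
grip_width: 0.0089
grip_force: 20.2
```

Call:
{"op": "arm_command", "data": {
  "moves": [5,0,0,1,0,5,0,0,0,0,11,0,0,0,0,16,0,0,0,0,24,0,0,0,0,28,0,0,0,0,28,0,0,-10,0,28,0,0,-30,0,28,0,0,-40,0,28,0,0,-40,0,28,40,0,-30,0,28,45,0,0,0]
}}

```text
time_s: 47.6
position: [0.462, 0.0838, 0.2004]
tool_rot: [0.004, 0.7, 0.714, 0.004]
contact_force: [0.4, -0.3, -0.1]
grip_width: 0.0284
grip_force: 0.0
```

Call:
{"op": "arm_command", "data": {
  "moves": [28,45,0,0,0,28,45,0,0,0,28,45,0,0,0,28,45,0,0,0,28,0,0,0,0,28,0,0,0,0]
}}

```text
time_s: 48.2
position: [0.454, 0.2642, 0.1937]
tool_rot: [0.0, 0.698, 0.716, -0.0]
contact_force: [0.6, 0.3, 0.2]
grip_width: 0.0277
grip_force: 0.0
```

```bash
python3 - <<'E'
from h import *
print(pose())
d=cams.camera("top");D=cams.camera("side")
g=d["img"].astype(int).sum(2)//3
print(g[225:246,290:302].mean(1).round().tolist())
cv2.imwrite("pics/t9.png",np.hstack([cv2.resize(d["img"][130:290,150:370,::-1],(440,320)),cv2.resize(D["img"][130:290,170:350,::-1],(360,320))]))
E
```

```text
(array([454.02152556, 264.18449925, 193.68802152]), np.float64(1.5970750030398926))
[183.0, 201.0, 118.0, 93.0, 94.0, 90.0, 91.0, 81.0, 61.0, 55.0, 54.0, 88.0, 124.0, 200.0, 242.0, 223.0, 125.0, 102.0, 103.0, 104.0, 104.0]
```

View pics/t9.png

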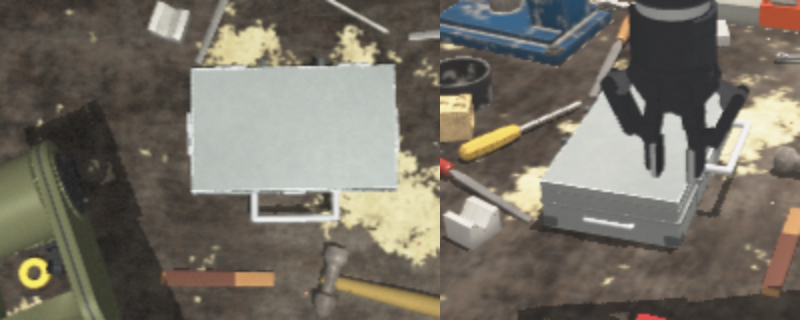

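The lid is shut (the handle's image profile is the same as at the start), the stick lies flat on the bench, and the arm is clear of everything.

```bash
python3 -c "
from workcell import workorder
print(workorder.close_job())"
```

```text
the job is handed in; nothing more can be done
None
```

I've handed the job in: the emery stick lies flat on the bench, both loose punches and both loose rings are in their matching compartments, and the lid is fully shut, at about 48 s of the 210 s allowed; the hand-in gave no verdict.

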